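Turn the drying hook home and hang the horn cast

ROBOT

A 6-joint arm with a two-finger parallel gripper is mounted at the origin on the work surface. World frame = base frame: x ahead of the robot, y to its left, z up, the work surface at z = 0. Lengths are in mm, angles in rad, forces in N, time in s.
With the tool pointing down it reaches from about 350 to 775 mm from the base axis. Payload 7.3 kg.
Tool frame: the origin (TCP) lies midway between the tips of the shut fingers; the grasp point (between the pads) lies 19 mm behind it; z points along the fingers, y is the line along which they close (so a half turn about z gives the same grasp; the last joint's range is limited). The gripper opens to 92 mm and grips with 3 to 60 N. Pads are 19 mm wide; open, the fingers measure 130 mm over their backs; the gripper's body (75 mm by 190 mm) begins 47 mm behind the grasp point.
Start: joints at [1.044, 0.342, 1.524, -0, 1.275, -0.146], TCP at [195.11, 487.419, 226.741] pointing down, gripper open.
Joint ranges: [-2.53, 2.53], [-0.77, 2.02], [0.04, 2.7], [-1, 4.14], [0.28, 2.66], [-3.11, 3.11]. Speed limits (rad/s): [2.57, 2.57, 3.14, 3.14, 3.14, 3.14].

INTERFACE

Orientations are given as [roll, pitch, yaw] about the fixed x, y, z axes, in that order (R = Rz(yaw) Ry(pitch) Rx(roll)).
In Python, from plant import readout, vision, order, models gives the robot as it stands. The module is installed in compiled form; this text tells all that it offers.
- The arm moves only by the tool step_arm, never from a script. Its argument "series" is text: rows parted by semicolons, each of 7 numbers parted by spaces: the gripper's target within -1 to 1 (shut at 1, half-way at 0, fully open at -1), then the shift along the tool's x, y, z each as a share of 80 mm, from -1 to 1, then the turn, a rotation vector about the tool's x, y, z each as a share of 2 pi rad, from -1 to 1. In form: jaw x y z ax ay az; .... A call has 1 to 20 rows; each row is the pose to reach, as a shift and turn from the pose commanded when the call began, along the tool's axes at that moment, turning the shorter way round; what a row does not reach only later rows make up. A row lasts 1/10 s, in which the tool goes at most 50 mm and 8.59 degrees, less where a joint would pass 70% of its speed; a pose out of reach is approached as far as the arm can. A call with a number of a shift or a turn outside -1 to 1 is refused whole. A call with a gripper value outside its range is refused whole. The fingers move at their own pace and stop on an object; the grip force is fixed at half the most. Time passes only in rows, so rows that repeat a pose let the fingers close. It gives the time, the measured TCP pose, the force, the opening and the grip force at its end, in the units of the state.
- readout.get_obs(): the state, without advancing time (a new reading comes with each control period).
- vision.capture(name): name is "scene" or "top" or "wrist"; returns a dict with "frame" (480x640x3 uint8, red, green, blue), "depth" (480x640 float32, mm along the optical axis (not along the pixel's ray), 0 where there is no reading), "fovy" (degrees; the focal length in pixels is half the picture's height over the tangent of half this angle, whatever the lens; pixels are square), "cx", "cy" (the principal point, pixels), "rvec" (rotation vector, rad) and "tvec" (3), from world to camera coordinates, as OpenCV has them; the wrist camera has in their place "mount" (4x4, takes a point from camera to tool coordinates, whose origin is the TCP and whose axes are the flange's). Camera axes: x right, y down, z forward; pixel columns grow to the right and rows downward; lengths in mm; the calibration is good to about 2 mm. A picture is of the moment at which its call begins: read the wrist's pose just before it.
- order.close_job(): hands the job in; it is judged then, once.
Trained networks look in a picture, given as the dict that the camera call returned (one of the last four; its "shot" number tells which), for a name from the list of things; names that differ only in an ending like _2 or _b are one class to them, and where a whole thing is asked for, a point or a joint stands for the part that bears it (a point fixed in the world has none). Each returns a list of dicts, best first, with "p" (0 to 1); they miss things now and then, are a little off and sometimes report something else, mostly with a low value. They report only what shows in the picture. A call takes as long as a camera call. They do not tell look-alikes from the thing itself.
- models.look_for(picture, thing): "position" ([column, row] in pixels, amid what is visible of it).
- models.pinpoint(picture, thing): "position" ([column, row] in pixels: a listed point, or the origin of a listed thing).
The state is a dict: "time": time; "joint_positions": joint angles; "dq": joint speeds; "tau": joint torques, N m; "tool_pos": TCP position; "tcp_rot": TCP orientation; "contact_force": force on the tool from outside, world axes, zero at the start; "moment": the same for the moment, N m; "grip_width": finger opening in mm; "finger_force": force on a finger pad.
Only numpy, scipy, OpenCV 4.12 (cv2) and the standard library are available. Lean on these libraries where they do the work, as an engineer would, in place of code of your own. Each camera call takes 0.05 s, during which the arm holds its last target. There are 200 camera calls.

TASK

Turn the stand's swivel hook round to the drip-tray side, feeling with light pressure for the slot where its index key drops and the hook sits fully home, without forcing it. Then hang the horn cast by the hole in its hanger tab on the hook so that it hangs free and still over the tray, with the hook still home. Do not knock the plaster, do not pull the hook out of its post, and leave the other things on the bench where they are.

Things in the scene. Friction and masses are not known exactly. Their poses are not given: they have to be found in the camera images.
- stand: Drying stand fixed to the bench. Origin on the bench on its post's axis, z up; the front (-x) is the side of the aluminium drip tray (170 x 170 mm, walls 18 mm), which reaches 170 mm from the post. Steel post, 44 mm across at the head, with a 16 mm bore at least 75 mm deep for the hook's shank.
- collar_rim (a point): Centre of the top rim of the brass collar (46 mm across) on the post, 200 mm above the bench; axes as the stand's. At the rim's back (+x) is one square slot 8 mm wide, 7 mm deep, for the key. The collar is clamped by hand: the slot lies up to 0.5 rad either way of exact +x, differently each time, and is NOT measured. The collar does not turn in use.
- hook: Steel swivel hook, about 240 g, its 14 mm shank loose in the bore (1 mm play all round, so it leans a little), turning freely about z. Origin on the shank's axis at the height of the key's underside: 200 mm above the bench as found, 193 when home. Its arm points to its own -x. As found it is turned 1.2 to 2.4 rad from the tray side, anticlockwise from above: turn it clockwise.
- hook_key (a point): Outer end of the hook's index key: a square bar 6 x 6 mm, reaching 22 mm from the axis towards the hook's +x (opposite the arm), centre 3 mm above the hook's origin. As found it rides on the collar's rim; over the slot the hook drops 7 mm and then turns no more: home. It may stick: a light push of a few newtons seats it.
- hook_wing (a point): Centre of the wing grip on top of the hook, on its axis, 56 mm above the hook's origin: a steel block 30 mm along the hook's x, 12 mm thick along its y, 28 mm high. Made to be pinched across its 12 mm from above. Axes as the hook's.
- hook_saddle (a point): Top of the saddle, where the tab is to hang: 58 mm from the axis towards the hook's -x, 35 mm above its origin; axes as the hook's. The arm is a bar 8 mm thick: from the shank (centre line 36 mm above the origin) down to 31 mm between x = -50 and -66 mm, then up to the tip at x = -83 mm, 43 mm above the origin (top of tip 47 mm).
- cast: White plaster cast of a horn, 210 to 420 g, standing on its flat base. Origin at the centre of the underside, z up. 58 mm across near the base, 23 mm at 100 mm height. A flat steel hanger tab stands on its tip: 36 mm wide along the cast's y, 5 mm thick along x, up to 144 mm above the base. Pinch the tab across its 36 mm from above: that leaves its hole free.
- cast_eye (a point): Centre of the rectangular hole in the tab, 119 mm above the cast's underside; axes as the cast's. The hole runs along x, 20 mm wide and 26 mm high, with a bar 12 mm high over it. Either side may face the hook. When hung, the hole's top edge rests on the saddle, this point 13 mm below the saddle's top.
- tin: Bystander: closed paint tin, 76 mm across, 95 mm high. Origin at the centre of its underside. The tin and the cast may stand on either side of the stand.
- cup: Bystander: white mixing cup, 72 mm across, 85 mm high. Origin at the centre of its underside.
- stump: Bystander: short greenish horn stump cast without a tab, 62 mm across, 66 mm high. Origin at the centre of its underside.
Mind the look-alikes: they are no part of the job. Of the things like the hook, leave any that is green or pink; of the rest the larger one is meant.

How it is judged (in metres and radians):
On the way, in this order (a step that is already met when the one before it is completed fails the run):
1. the hook faces the tray side and sits fully home, its key down in the collar's slot (z of hook in the frame of stand below 0.1957 m and x of hook_saddle in the frame of stand below -0.04 m and horizontal distance between hook and stand below 0.004 m), for 0.2 s.
2. the cast hangs by its tab on the hook's saddle, with the hook still home (all of step 1 and x of cast_eye in the frame of hook between -0.078 and -0.035 m and y of cast_eye in the frame of hook between -0.01 and 0.01 m and z of cast_eye in the frame of hook between 0.012 and 0.034 m and contact force between cast and hook above 1 N and contact force between cast and stand below 0.05 N and angle between cast's own z axis and vertical below 0.2 rad), for 0.2 s.
At the end, for the whole second after the job is handed in: The hook is home (origin below 195.7 mm), saddle on the tray side; the cast hangs on it: eye 35-78 mm out along the hook arm, within 10 mm of its line, 12-34 mm above the hook's origin, hook carrying over 1 N, cast upright within 0.2 rad, clear of the stand, both at rest (all of step 2 and linear speed of cast below 0.05 m/s and linear speed of hook below 0.03 m/s); the robot touches nothing.
It fails at once if the hook is forced: more than 60 N of contact force in all between hook and stand (contact force between hook and stand above 60 N).
It fails at once if the hook is pulled up more than 20 mm out of its post (z of hook in the frame of stand above 0.22 m).
It fails at once if the cast is knocked or pressed on the hook with more than 20 N (contact force between cast and hook above 20 N).
It fails at once if the cast is knocked on the stand with more than 5 N (contact force between cast and stand above 5 N).
It fails at once if a bystander is moved more than 20 mm (distance of any of tin, cup, stump from where it was at the start of the episode above 0.02 m).
It also fails if it takes over 67 s, if anything falls off the work surface, if the arm or the gripper's body presses on something with over 40 N, if the wrist force passes 120 N, or if a joint passes its speed limit or range.

## Working session

There is one attempt and no reset: what is moved stays moved. The work goes in short steps, Python scripts to look and compute and a tool call to move; the robot and the scene stay as the last step left them, time stands still between calls to the robot, and variables do not carry over. Pictures are saved under pics/ and viewed, at most 10 in all, crops included, and the job is handed in when it is done.

Besides the shell and the picture viewer there is one more tool, called as name(argument=value, ...) on one line, values as JSON. step_arm: Moves the arm, as the interface text tells. Shift numbers are shares of 80 mm and turn numbers shares of 2 pi rad, none past 1 either way. Its arguments: {"type":"object","properties":{"series":{"type":"string"}},"required":["series"]}

```bash
mkdir -p pics; cat > h.py <<'E'
import numpy as np, cv2
from scipy.spatial.transform import Rotation as R
from plant import readout, vision, order, models
def cam(name):
    o=readout.get_obs(); c=vision.capture(name); c['f']=240/np.tan(np.radians(c['fovy'])/2)
    if 'mount' in c:
        T=np.eye(4);T[:3,:3]=R.from_euler('xyz',o['tcp_rot']).as_matrix();T[:3,3]=o['tool_pos'];c['T']=T@np.array(c['mount'])
    else:
        W=np.eye(4);W[:3,:3]=cv2.Rodrigues(np.array(c['rvec'],float))[0];W[:3,3]=np.ravel(c['tvec']);c['T']=np.linalg.inv(W)
    return c
def ray(c,p):
    d=c['T'][:3,:3]@np.array([(p[0]-c['cx'])/c['f'],(p[1]-c['cy'])/c['f'],1.]); return c['T'][:3,3],d
def atz(c,p,z):
    o,d=ray(c,p); return o+d*(z-o[2])/d[2]
def atd(c,p):
    u,v=int(round(p[0])),int(round(p[1])); w=c['depth'][max(v-2,0):v+3,max(u-2,0):u+3]; w=w[w>0]
    o,d=ray(c,p); return o+d*np.median(w) if len(w) else None
def proj(c,P):
    q=np.linalg.inv(c['T'])@np.append(P,1); return c['f']*q[:2]/q[2]+[c['cx'],c['cy']]
def cloud(c):
    v,u=np.mgrid[:480,:640]; d=c['depth']; X=np.stack([(u-c['cx'])/c['f']*d,(v-c['cy'])/c['f']*d,d],-1)
    return X@c['T'][:3,:3].T+c['T'][:3,3]
def save(c,n,box=None,s=1):
    im=c['frame'][...,::-1]
    if box: im=im[box[1]:box[3],box[0]:box[2]]
    cv2.imwrite('pics/'+n,cv2.resize(im,None,fx=s,fy=s))
E
python3 - <<'E'
from h import *
np.set_printoptions(precision=1,suppress=True)
print(readout.get_obs())
for n in ['scene','top']:
    c=cam(n); save(c,n+'0.png'); print(n,c['T'][:3,3],c['fovy'])
    for t,z in [('stand',0),('collar_rim',200),('hook',200),('hook_key',203),('hook_wing',256),('hook_saddle',235),('cast',0),('cast_eye',119),('tin',0),('cup',0),('stump',0)]:
        for r in models.pinpoint(c,t)[:4]: print(t,round(r['p'],2),np.array(r['position']),atz(c,r['position'],z))
E
```

```text
{'time': 0.0, 'joint_positions': array([ 1. ,  0.3,  1.5,  0. ,  1.3, -0.1]), 'dq': array([ 0., -0.,  0.,  0., -0.,  0.]), 'tau': array([ -0. , -43.1, -24.4,   0.1,   0.1,  -0. ]), 'tool_pos': array([194.9, 487. , 226. ]), 'tcp_rot': array([-3.1, -0. ,  2.8]), 'contact_force': array([-0.1,  0.7,  0.3]), 'moment': array([ 0. , -0.1,  0. ]), 'finger_force': 0.0, 'grip_width': 91.68985989972921}
scene [1247.5   17.3  702.9] 55.04480562267614
stand 0.74 [334.6 309.5] [635.7  25.8   0. ]
stand 0.28 [323.5 231. ] [389.3  -5.8   0. ]
collar_rim 0.86 [342.  232.1] [634.7  32.7 200. ]
hook 0.95 [343.3 230.7] [630.8  34.9 200. ]
hook 0.94 [256.2 384.7] [935.9 -70.5 200. ]
hook 0.79 [402.  399.2] [946.7 107.  200. ]
hook 0.67 [328.7 221.2] [605.7   8.9 200. ]
hook_key 0.95 [345.9 225.2] [619.1  39.2 203. ]
hook_key 0.84 [400.7 390. ] [936.3 106.  203. ]
hook_key 0.82 [267.5 387.4] [940.8 -55.7 203. ]
hook_key 0.57 [322.7 222.2] [612.9  -1.4 203. ]
hook_wing 0.91 [341.7 203.3] [628.1  29.9 256. ]
hook_wing 0.84 [253.9 416.3] [1007.2  -57.6  256. ]
hook_wing 0.5 [328.8 209.1] [645.3   9.1 256. ]

[... 1072 characters left out ...]
6.2  -9.5 203. ]
hook_key 0.56 [337.9 160. ] [748.6 -68.  203. ]
hook_wing 0.72 [298.6 214.2] [634.1  25.7 256. ]
hook_wing 0.66 [340.5 375.9] [338.2  -3.  256. ]
hook_wing 0.64 [293.2 232.4] [601.4  40.6 256. ]
hook_wing 0.63 [339.7 141. ] [765.2 -73.3 256. ]
hook_saddle 0.76 [366.2 144.5] [ 758.8 -125.3  235. ]
hook_saddle 0.72 [230.3 163.1] [763.4 142.1 235. ]
hook_saddle 0.69 [314.1 191.2] [680.5  -9.8 235. ]
hook_saddle 0.61 [325.4 379.7] [334.7  23.9 235. ]
cast_eye 0.74 [295.8 218. ] [666.   35.8 119. ]
cast_eye 0.66 [195.3 329.9] [465.3 272.4 119. ]
tin 0.77 [422.4 276.1] [ 512.5 -232.6    0. ]
cup 0.57 [218.3 224.7] [712.7 225.3   0. ]
stump 0.82 [420.9 211.5] [ 666.7 -260.9    0. ]
```

View pics/scene0.png

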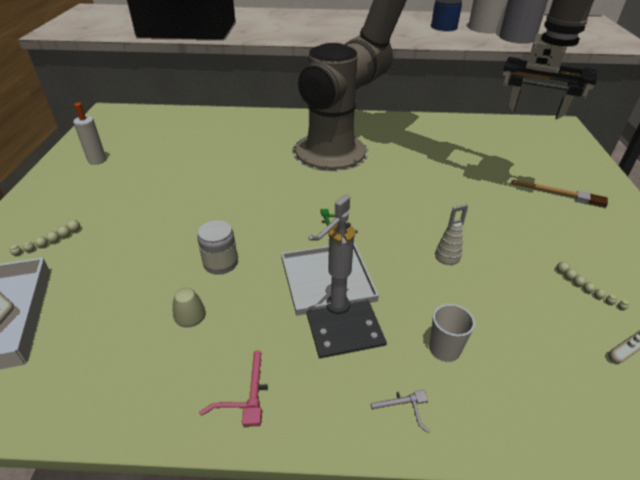

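View pics/top0.png

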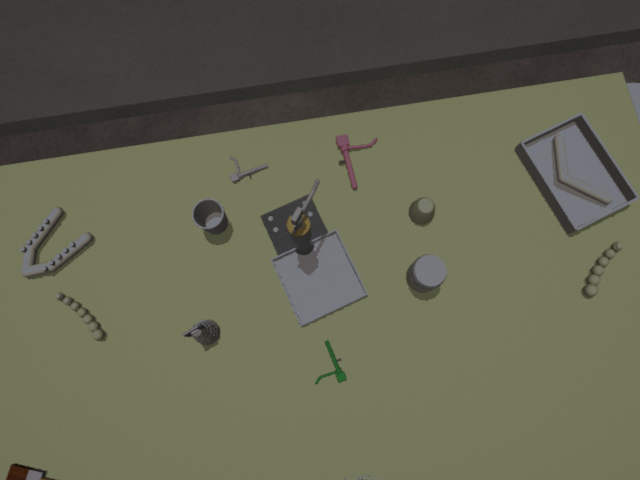

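The scene shows the stand's hook at (342,205) with its arm toward the camera's left and the cast at (455,235). The green, pink and small grey hooks lie on the bench as look-alikes. The top view shows the post at (299,223), the arm tip at about (316,182) and the tray centre at about (320,279).

```bash
cat >> h.py <<'E'
def rel(pos,yaw,o=None):
    o=o or readout.get_obs(); A=R.from_euler('xyz',o['tcp_rot']); B=R.from_euler('xyz',[np.pi,0,yaw])
    return np.round(A.inv().apply(np.array(pos)-o['tool_pos'])/80,3), np.round((A.inv()*B).as_rotvec()/2/np.pi,4)
E
python3 - <<'E'
from h import *
np.set_printoptions(precision=3,suppress=True)
o=readout.get_obs();print(o['tcp_rot'],o['joint_positions'])
print('tool rel',rel([620,60,400],2.43))
c=cam('wrist');print(c['mount'],c['fovy'])
c=cam('top');X=cloud(c)
# tray rim points: height 12..24 near stand
m=(abs(X[...,2]-17)<5)&(np.hypot(X[...,0]-560,X[...,1]-5)<130)
P=X[m][:,:2].astype(np.float32);print(len(P));r=cv2.minAreaRect(P);print(r)
m=(X[...,2]>215)&(X[...,2]<290)&(np.hypot(X[...,0]-634,X[...,1]-30)<100)
Q=X[m];print(len(Q));
for q in Q[::max(1,len(Q)//40)]:print(q)
E
```

```text
[3.141 0.    2.761] [ 1.044  0.342  1.524  0.     1.275 -0.146]
tool rel (array([-6.916, -2.986, -2.166]), array([ 0.   , -0.   ,  0.053]))
[[   0.002   -0.969   -0.247   65.562]
 [   1.       0.001    0.001   -0.149]
 [  -0.001   -0.247    0.969 -156.942]
 [   0.       0.       0.       1.   ]] 69.4852922206816
715
((569.84619140625, 12.103248596191406), (213.17266845703125, 170.3236083984375), 16.078107833862305)
320
[702.106 -17.062 240.949]
[699.094 -14.601 239.091]
[695.719 -19.917 240.374]
[693.19  -15.586 238.007]
[689.576 -11.17  238.74 ]
[688.482 -16.672 233.437]
[685.395 -12.274 232.61 ]
[681.966  -7.857 232.804]
[678.48   -3.447 233.193]
[676.087   0.922 230.269]
[673.267  -2.558 230.925]
[669.177   3.75  234.207]
[668.124  -1.67  228.392]
[663.983   4.645 231.912]
[660.486  10.902 233.453]
[658.029   5.548 232.048]
[655.06   15.552 233.939]
[643.707  20.959 268.006]
[641.56   24.791 270.846]
[641.609  28.772 266.389]
[647.916  14.534 237.191]
[637.843  20.    267.783]
[637.151  23.923 265.756]
[635.049  29.521 269.536]
[633.644  33.376 269.954]
[636.141  19.231 253.177]
[631.183  22.953 265.907]
[629.959  26.841 265.694]
[627.655  32.39  270.316]
[627.605  38.156 267.017]
[628.662  23.996 254.869]
[623.168  31.097 272.023]
[623.478  40.398 269.49 ]
[625.386  26.399 254.112]
[620.747  35.296 269.48 ]
[626.36   21.421 240.333]
[622.418  28.829 252.218]
[619.28   34.341 260.126]
[620.889  38.617 249.38 ]
[623.352  24.305 231.167]
```

step_arm(series="-1 -0.99 -0.43 -0.6 0 0 0;-1 -0.99 -0.43 -0.6 0 0 0;-1 -0.99 -0.43 -0.6 0 0 0")

```text
time: 1.6
tool_pos: [259.5, 424.6, 277.9]
tcp_rot: [3.137, 0.003, 2.757]
contact_force: [-1.0, 1.1, -0.6]
grip_width: 91.8
finger_force: 0.0
```

step_arm(series="-1 -0.99 -0.43 -0.6 0 0 0;-1 -0.99 -0.43 -0.6 0 0 0;-1 -0.99 -0.43 -0.6 0 0 0")

```text
time: 1.9
tool_pos: [320.1, 363.0, 325.5]
tcp_rot: [3.137, 0.004, 2.756]
contact_force: [-0.3, 0.2, -0.7]
grip_width: 91.5
finger_force: 0.0
```

step_arm(series="-1 -0.99 -0.43 -0.5 0 0 0;-1 -0.99 -0.43 -0.5 0 0 0;-1 -0.99 -0.43 -0.5 0 0 0")

```text
time: 2.2
tool_pos: [380.2, 301.7, 364.2]
tcp_rot: [3.139, 0.003, 2.756]
contact_force: [-0.2, 0.3, 0.3]
grip_width: 91.8
finger_force: 0.0
```

step_arm(series="-1 -0.99 -0.43 0 0 0 0;-1 -0.99 -0.43 0 0 0 0;-1 -0.99 -0.43 0 0 0 0")

```text
time: 2.5
tool_pos: [439.5, 240.5, 361.1]
tcp_rot: [-3.14, -0.001, 2.757]
contact_force: [-1.4, 0.3, -1.8]
grip_width: 91.9
finger_force: 0.0
```

step_arm(series="-1 -0.99 -0.43 0 0 0 0;-1 -0.99 -0.43 0 0 0 0;-1 -0.99 -0.43 0 0 0 0")

```text
time: 2.8
tool_pos: [500.1, 179.5, 361.0]
tcp_rot: [-3.14, -0.002, 2.758]
contact_force: [-0.2, 0.6, -0.0]
grip_width: 91.6
finger_force: 0.0
```

step_arm(series="-1 -0.99 -0.43 0 0 0 0;-1 -0.99 -0.43 0 0 0 0;-1 -0.99 -0.43 0 0 0 0")

```text
time: 3.1
tool_pos: [560.8, 118.4, 360.8]
tcp_rot: [-3.14, -0.002, 2.758]
contact_force: [-1.6, 0.6, -0.9]
grip_width: 91.9
finger_force: 0.0
```

step_arm(series="-1 -0.95 -0.41 0 0 0 0.04;-1 -0.95 -0.41 0 0 0 0.04;-1 -0.95 -0.41 0 0 0 0.04;-1 -0.95 -0.41 0 0 0 0.04")

```text
time: 3.5
tool_pos: [617.2, 62.5, 361.9]
tcp_rot: [-3.141, -0.002, 2.511]
contact_force: [-0.4, 1.0, 0.6]
grip_width: 91.6
finger_force: 0.0
```

```bash
python3 - <<'E'
from h import *
np.set_printoptions(precision=2,suppress=True)
o=readout.get_obs();print(o['time'],o['tool_pos'],o['tcp_rot'],o['joint_positions'],o['contact_force'])
c=cam('wrist');save(c,'w1.png')
for t,z in [('collar_rim',200),('hook',200),('hook_key',203),('hook_wing',256),('hook_saddle',235)]:
    for r in models.pinpoint(c,t)[:2]: print(t,round(r['p'],2),np.array(r['position']),atz(c,r['position'],z))
X=cloud(c);D=np.hypot(X[...,0]-634,X[...,1]-30)
for lo,hi,rad in [(262,280,40),(222,250,110)]:
    m=(X[...,2]>lo)&(X[...,2]<hi)&(D<rad); P=X[m]; r=cv2.minAreaRect(P[:,:2].astype(np.float32));print(len(P),r,cv2.boxPoints(r),np.median(P[:,2]))
E
```

```text
3.5 [617.18  62.51 361.88] [-3.14 -0.    2.51] [-0.02  0.48  0.95  0.    1.72 -0.96] [-0.39  1.    0.59]
collar_rim 0.59 [298.4 260.4] [633.69  31.5  200.  ]
hook 0.98 [169.2  76.5] [438.9   40.15 200.  ]
hook 0.74 [307.9 360. ] [726.07 -25.01 200.  ]
hook_key 0.95 [298.  241.3] [617.79  43.05 203.  ]
hook_key 0.79 [161.8  85.5] [441.63  30.98 203.  ]
hook_wing 0.72 [449.4 270.9] [699.6  136.08 256.  ]
hook_wing 0.57 [143.5  55.4] [440.55  45.46 256.  ]
hook_saddle 0.86 [169.4  38.7] [433.63  64.1  235.  ]
hook_saddle 0.59 [297.3 332.6] [680.19  -2.42 235.  ]
549 ((632.6420288085938, 31.157732009887695), (11.874552726745605, 28.615440368652344), 53.45365905761719) [[617.61  34.91]
 [640.6   17.87]
 [647.67  27.41]
 [624.68  44.45]] 268.0329025172648
428 ((661.1512451171875, 9.809104919433594), (19.608983993530273, 100.39891815185547), 52.85279846191406) [[615.22  32.31]
 [695.24 -28.32]
 [707.09 -12.69]
 [627.06  47.94]] 239.14550005556285
```

View pics/w1.png

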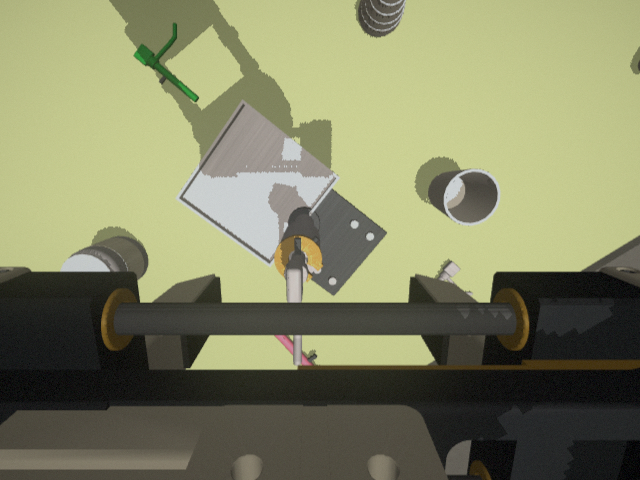

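```bash
python3 - <<'E'
from h import *
print(rel([633,31,262],2.50))
E
```

```text
(array([-0.384, -0.195,  1.267]), array([0.0001, 0.0001, 0.0018]))
```

step_arm(series="0.2 -0.38 -0.19 0 0 0 0.002;0.2 -0.38 -0.19 0.7 0 0 0.002;0.2 -0.38 -0.19 0.7 0 0 0.002;0.2 -0.38 -0.19 0.7 0 0 0.002")

```text
time: 4.2
tool_pos: [632.6, 30.8, 305.8]
tcp_rot: [-3.14, -0.003, 2.497]
contact_force: [0.9, -0.3, 1.6]
grip_width: 64.5
finger_force: 0.0
```

```bash
python3 - <<'E'
from h import *
np.set_printoptions(precision=2,suppress=True)
c=cam('wrist');save(c,'w2.png')
X=cloud(c);D=np.hypot(X[...,0]-634,X[...,1]-30)
m=(X[...,2]>262)&(X[...,2]<280)&(D<26); P=X[m]; print(len(P),np.median(P[:,2]))
P=P[P[:,2]>np.median(P[:,2])-3];r=cv2.minAreaRect(P[:,:2].astype(np.float32));print(len(P),r)
t=np.radians(r[2]-90);print(rel([*r[0],242],2.50))
E
```

```text
940 268.0625304447094
905 ((633.0303955078125, 30.841886520385742), (11.836854934692383, 29.147052764892578), 55.50518035888672)
(array([ 0.01, -0.01,  0.83]), array([ 0.,  0., -0.]))
```

View pics/w2.png

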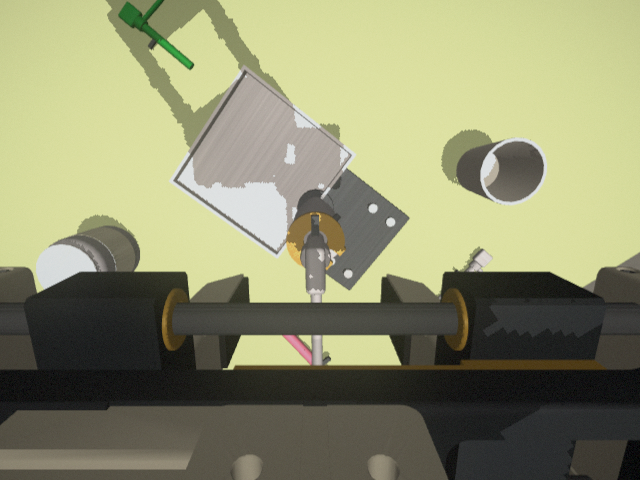

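The wing (315,230) lies centred between the fingers, with the arm running toward the bottom of the picture.

step_arm(series="0.2 0 0 0.4 0 0 0;0.2 0 0 0.78 0 0 0;0.2 0 0 0.78 0 0 0;0.6 0 0 0.78 0 0 0;0.6 0 0 0.78 0 0 0;0.6 0 0 0.78 0 0 0")

```text
time: 4.85
tool_pos: [634.5, 30.3, 246.8]
tcp_rot: [3.139, 0.003, 2.497]
contact_force: [0.2, 0.2, -0.2]
grip_width: 19.6
finger_force: 0.0
```

step_arm(series="0.9 0 0 0 0 0 0;0.9 0 0 0 0 0 0;0.9 0 0 0 0 0 0;0.9 0 0 0 0 0 0;0.9 0 0 0 0 0 0")

```text
time: 5.35
tool_pos: [633.9, 30.2, 245.4]
tcp_rot: [3.14, 0.002, 2.497]
contact_force: [0.3, 0.1, 5.3]
grip_width: 12.1
finger_force: 30.0
```

step_arm(series="0.9 0 0 0 0 0 0.02;0.9 0 0 0 0 0 0.04;0.9 0 0 0 0 0 0.06;0.9 0 0 0 0 0 0.08;0.9 0 0 0 0 0 0.08")

```text
time: 5.85
tool_pos: [633.2, 29.4, 245.3]
tcp_rot: [-3.141, 0.001, 1.99]
contact_force: [-2.6, -2.4, 7.0]
grip_width: 11.7
finger_force: 30.0
```

step_arm(series="0.9 0 0 0 0 0 0.02;0.9 0 0 0 0 0 0.04;0.9 0 0 0 0 0 0.06;0.9 0 0 0 0 0 0.08;0.9 0 0 0 0 0 0.08")

```text
time: 6.35
tool_pos: [632.6, 29.5, 245.4]
tcp_rot: [-3.141, 0.001, 1.488]
contact_force: [-3.5, 0.1, 8.3]
grip_width: 12.1
finger_force: 30.0
```

step_arm(series="0.9 0 0 0 0 0 0.02;0.9 0 0 0 0 0 0.04;0.9 0 0 0 0 0 0.06;0.9 0 0 0 0 0 0.08;0.9 0 0 0 0 0 0.08")

```text
time: 6.85
tool_pos: [632.2, 30.0, 245.5]
tcp_rot: [-3.14, 0.002, 0.985]
contact_force: [-5.4, -0.5, 9.1]
grip_width: 12.2
finger_force: 30.0
```

step_arm(series="0.9 0 0 0.01 0 0 0.007;0.9 0 0 0.01 0 0 0.014;0.9 0 0 0.01 0 0 0.021;0.9 0 0 0.01 0 0 0.028;0.9 0 0 0.01 0 0 0.028")

```text
time: 7.35
tool_pos: [632.1, 30.5, 245.4]
tcp_rot: [-3.14, 0.001, 0.812]
contact_force: [-6.9, 0.8, 12.7]
grip_width: 12.0
finger_force: 30.0
```

step_arm(series="0.9 -0.009 -0.009 0 0 0 0.006;0.9 -0.009 -0.009 0 0 0 0.012;0.9 -0.009 -0.009 0 0 0 0.018;0.9 -0.009 -0.009 0 0 0 0.018")

```text
time: 7.75
tool_pos: [631.3, 30.7, 245.4]
tcp_rot: [-3.141, 0.0, 0.699]
contact_force: [-7.0, 1.8, 12.3]
grip_width: 11.7
finger_force: 30.0
```

step_arm(series="0.9 0 0 0 0 0 0.006;0.9 0 0 0 0 0 0.012;0.9 0 0 0 0 0 0.018;0.9 0 0 0 0 0 0.018")

```text
time: 8.15
tool_pos: [631.2, 30.8, 245.4]
tcp_rot: [-3.14, 0.001, 0.586]
contact_force: [-6.7, 1.1, 12.5]
grip_width: 11.8
finger_force: 30.0
```

step_arm(series="0.9 0 0 0 0 0 0.006;0.9 0 0 0 0 0 0.012;0.9 0 0 0 0 0 0.018;0.9 0 0 0 0 0 0.018")

```text
time: 8.55
tool_pos: [631.2, 31.0, 245.3]
tcp_rot: [-3.14, 0.001, 0.473]
contact_force: [-6.5, 1.8, 12.3]
grip_width: 11.8
finger_force: 30.0
```

step_arm(series="0.9 0 0 0 0 0 0.006;0.9 0 0 0 0 0 0.012;0.9 0 0 0 0 0 0.018;0.9 0 0 0 0 0 0.018")

```text
time: 8.95
tool_pos: [631.2, 31.2, 245.2]
tcp_rot: [-3.14, 0.001, 0.36]
contact_force: [-7.3, 1.6, 11.4]
grip_width: 11.9
finger_force: 30.0
```

step_arm(series="0.9 0 0 0 0 0 0.006;0.9 0 0 0 0 0 0.012;0.9 0 0 0 0 0 0.018;0.9 0 0 0 0 0 0.018")

```text
time: 9.35
tool_pos: [631.4, 30.5, 242.8]
tcp_rot: [-3.14, 0.003, 0.247]
contact_force: [-2.0, 1.1, -1.2]
grip_width: 11.9
finger_force: 30.0
```

The key has dropped into the slot, so I follow it down gently.

step_arm(series="0.9 0 0 0.02 0 0 0;0.9 0 0 0.04 0 0 0;0.9 0 0 0.05 0 0 0;0.9 0 0 0.05 0 0 0")

```text
time: 9.75
tool_pos: [631.8, 30.5, 238.9]
tcp_rot: [-3.141, 0.002, 0.248]
contact_force: [-5.3, 2.6, -2.6]
grip_width: 11.9
finger_force: 30.0
```

```bash
python3 -c "
from h import *
o=readout.get_obs();print(o['tool_pos'],o['contact_force'],o['moment'])"
```

```text
[631.84752503  30.45380873 238.86252654] [-5.34913431  2.55217251 -2.63417939] [ 0.32934226  1.2907531  -0.02877609]
```

step_arm(series="0.9 0 0 0.01 0 0 0;0.9 0 0 0.02 0 0 0;0.9 0 0 0.025 0 0 0;0.9 0 0 0.025 0 0 0")

```text
time: 10.15
tool_pos: [632.0, 30.5, 238.8]
tcp_rot: [-3.141, -0.0, 0.248]
contact_force: [-7.6, 1.6, 6.8]
grip_width: 11.9
finger_force: 30.0
```

step_arm(series="0.5 0 0 0 0 0 0;0.5 0 0 0 0 0 0;0.2 0 0 0 0 0 0;0.2 0 0 0 0 0 0;0 0 0 0 0 0 0")

```text
time: 10.65
tool_pos: [632.7, 30.1, 237.5]
tcp_rot: [3.141, -0.0, 0.247]
contact_force: [-0.6, 0.4, -0.2]
grip_width: 40.5
finger_force: 0.0
```

step_arm(series="0 0 0 -0.3 0 0 0;0 0 0 -0.6 0 0 0;0 0 0 -1 0 0 0;0 0 0 -1 0 0 0")

```text
time: 11.05
tool_pos: [634.1, 30.1, 322.6]
tcp_rot: [3.139, -0.009, 0.248]
contact_force: [0.5, 0.6, 0.9]
grip_width: 45.9
finger_force: 0.0
```

```bash
python3 - <<'E'
from h import *
np.set_printoptions(precision=2,suppress=True)
o=readout.get_obs();print(o['tool_pos'],o['tcp_rot'],o['contact_force'])
c=cam('wrist');save(c,'w3.png',(200,100,440,320),3)
for t,z in [('collar_rim',200),('hook',193),('hook_key',196),('hook_wing',249),('hook_saddle',228)]:
    for r in models.pinpoint(c,t)[:2]: print(t,round(r['p'],2),np.array(r['position']),atz(c,r['position'],z))
X=cloud(c);D=np.hypot(X[...,0]-634,X[...,1]-30)
m=(X[...,2]>252)&(X[...,2]<280)&(D<26); P=X[m]; print(len(P),np.median(P[:,2]))
P=P[P[:,2]>np.median(P[:,2])-3];r=cv2.minAreaRect(P[:,:2].astype(np.float32));print(len(P),r)
m=(X[...,2]>212)&(X[...,2]<245)&(D<100)&(D>30)&(X[...,0]<620); P=X[m];print(len(P))
if len(P):r=cv2.minAreaRect(P[:,:2].astype(np.float32));print(r,cv2.boxPoints(r))
E
```

```text
[634.07  30.11 322.56] [ 3.14 -0.01  0.25] [0.48 0.62 0.87]
collar_rim 0.91 [314.5 241.6] [632.6   29.09 200.  ]
collar_rim 0.55 [122.1 272.8] [566.03 180.75 200.  ]
hook 0.9 [454.7  94.2] [771.14 -47.54 193.  ]
hook 0.86 [313.5 234.6] [636.7   30.99 193.  ]
hook_key 0.86 [316.  217.2] [652.14  32.76 196.  ]
hook_key 0.77 [268.4  42.8] [769.76  99.13 196.  ]
hook_wing 0.91 [310.4 259.1] [631.03  31.74 249.  ]
hook_wing 0.89 [469.1  47.4] [783.69 -28.77 249.  ]
hook_saddle 0.78 [506.8  73. ] [783.21 -65.49 228.  ]
786 261.2066854132396
747 ((633.2108764648438, 30.144519805908203), (29.627851486206055, 11.485014915466309), 14.581172943115234)
391
((577.3485107421875, 16.306394577026367), (56.766849517822266, 7.955476760864258), 14.34255313873291) [[548.86  13.13]
 [550.84   5.42]
 [605.83  19.48]
 [603.86  27.19]]
```

View pics/w3.png

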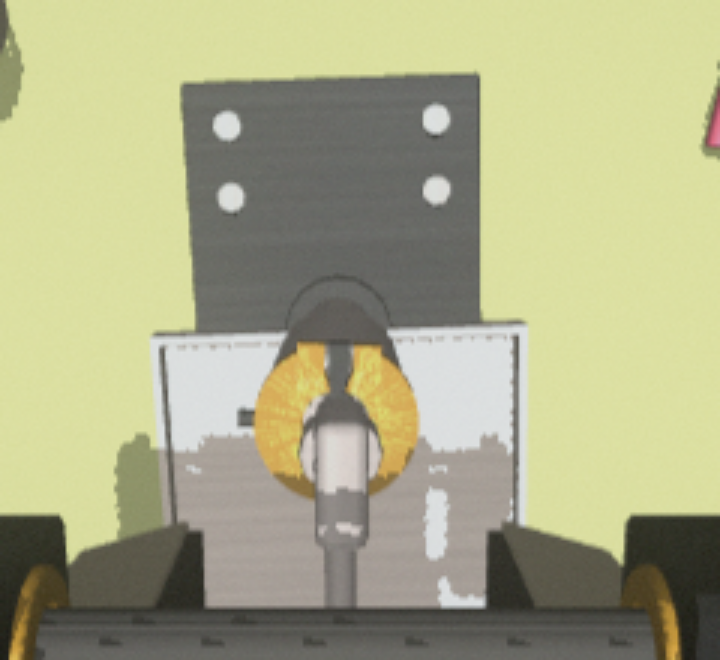

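The hook is home: the wing top is 6.9 mm lower, the key lies in the collar slot at (340,365), and the arm points over the tray. Next is the cast.

step_arm(series="-0.2 -0.31 -0.85 0 0 0 0;-0.2 -0.31 -0.85 0 0 0 0")

```text
time: 11.55
tool_pos: [590.1, 91.9, 316.4]
tcp_rot: [-3.14, 0.002, 0.248]
contact_force: [0.5, -0.5, 0.3]
grip_width: 54.1
finger_force: 0.0
```

step_arm(series="-0.2 -0.31 -0.85 0 0 0 0;-0.2 -0.31 -0.85 0 0 0 0")

```text
time: 11.75
tool_pos: [548.8, 152.4, 316.9]
tcp_rot: [-3.14, 0.002, 0.249]
contact_force: [0.6, 0.1, 1.1]
grip_width: 55.2
finger_force: 0.0
```

step_arm(series="-0.2 -0.31 -0.85 0.2 0 0 0;-0.2 -0.31 -0.85 0.2 0 0 0")

```text
time: 11.95
tool_pos: [507.9, 212.0, 300.3]
tcp_rot: [-3.141, 0.002, 0.249]
contact_force: [0.3, -0.1, 0.7]
grip_width: 55.1
finger_force: 0.0
```

step_arm(series="-0.2 -0.31 -0.85 0.3 0 0 0;-0.2 -0.31 -0.85 0.3 0 0 0;-0.2 -0.31 -0.85 0.3 0 0 0;-0.2 -0.31 -0.85 0.3 0 0 0")

```text
time: 12.35
tool_pos: [469.5, 269.7, 277.1]
tcp_rot: [3.141, 0.001, 0.249]
contact_force: [0.3, -0.1, 0.6]
grip_width: 54.9
finger_force: 0.0
```

```bash
python3 - <<'E'
from h import *
np.set_printoptions(precision=2,suppress=True)
o=readout.get_obs();print(o['tool_pos'],o['tcp_rot'],o['joint_positions'])
c=cam('wrist');save(c,'w4.png')
for t,z in [('cast',0),('cast_eye',119)]:
    for r in models.pinpoint(c,t)[:2]: print(t,round(r['p'],2),np.array(r['position']),atz(c,r['position'],z))
X=cloud(c);D=np.hypot(X[...,0]-466,X[...,1]-272)
m=(X[...,2]>132)&(X[...,2]<150)&(D<45); P=X[m]; print(len(P))
if len(P): print(np.median(P[:,2]),cv2.minAreaRect(P[:,:2].astype(np.float32)))
for lo,hi in [(12,30),(60,70),(85,95)]:
    m=(X[...,2]>lo)&(X[...,2]<hi)&(D<45);P=X[m]
    if len(P): print(lo,len(P),cv2.minEnclosingCircle(P[:,:2].astype(np.float32)))
E
```

```text
[469.45 269.69 277.14] [3.14 0.   0.25] [ 0.38  0.34  1.39 -0.    1.42  1.7 ]
cast 0.65 [310.7 207.8] [471.1 274.7   0. ]
cast_eye 0.62 [305.3 231.5] [465.54 277.17 119.  ]
305
141.94688166135342 ((466.76580810546875, 277.5998840332031), (5.640387058258057, 35.79436492919922), 23.141664505004883)
12 216 ((468.1988830566406, 277.69677734375), 27.90821075439453)
60 135 ((468.7630920410156, 278.17413330078125), 20.330921173095703)
85 144 ((469.0757751464844, 278.53546142578125), 17.66143798828125)
```

View pics/w4.png

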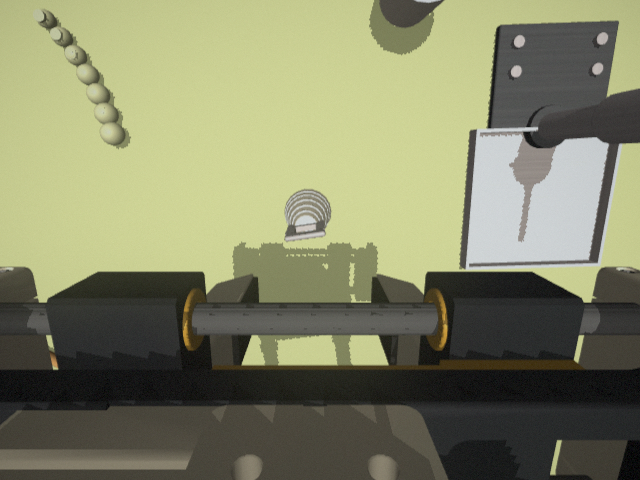

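```bash
python3 - <<'E'
from h import *
print(rel([466.8,277.6,116],0.404))
E
```

```text
(array([-0.019, -0.119,  2.021]), array([ 0.    , -0.0001, -0.0251]))
```

step_arm(series="-0.2 -0.02 -0.12 0.3 0 0 -0.025;-0.2 -0.02 -0.12 0.7 0 0 -0.025;-0.2 -0.02 -0.12 0.7 0 0 -0.025;-0.2 -0.02 -0.12 0.7 0 0 -0.025")

```text
time: 12.9
tool_pos: [466.4, 277.9, 222.1]
tcp_rot: [3.142, 0.0, 0.403]
contact_force: [0.2, 0.1, -0.5]
grip_width: 55.1
finger_force: 0.0
```

```bash
python3 - <<'E'
from h import *
np.set_printoptions(precision=2,suppress=True)
c=cam('wrist')
X=cloud(c);D=np.hypot(X[...,0]-466,X[...,1]-277)
m=(X[...,2]>132)&(X[...,2]<150)&(D<30); P=X[m]; print(len(P))
r=cv2.minAreaRect(P[:,:2].astype(np.float32));print(np.median(P[:,2]),r)
print(rel([*r[0],116],np.radians(r[2])))
E
```

```text
466
141.9384195262361 ((466.67437744140625, 277.79229736328125), (5.620481491088867, 35.84699249267578), 22.178186416625977)
(array([-0.01,  0.  ,  1.34]), array([ 0., -0.,  0.]))
```

step_arm(series="-0.2 0 0 0.5 0 0 0.001;-0.2 0 0 1 0 0 0.001;-0.2 0 0 1 0 0 0.001")

```text
time: 13.25
tool_pos: [464.0, 277.4, 138.8]
tcp_rot: [3.142, 0.007, 0.397]
contact_force: [-0.5, -0.3, -0.0]
grip_width: 55.3
finger_force: 0.0
```

step_arm(series="-0.2 0 0 0.33 0 0 0;-0.2 0 0 0.33 0 0 0;-0.2 0 0 0.33 0 0 0;0.6 0 0 0.33 0 0 0;0.6 0 0 0.33 0 0 0;0.6 0 0 0.33 0 0 0;0.6 0 0 0.33 0 0 0")

```text
time: 13.95
tool_pos: [466.4, 278.6, 116.2]
tcp_rot: [3.141, -0.002, 0.398]
contact_force: [0.5, -0.2, 6.4]
grip_width: 35.5
finger_force: 30.0
```

step_arm(series="0.6 0 0 -0.1 0 0 0;0.6 0 0 -0.3 0 0 0;0.6 0 0 -0.6 0 0 0;0.6 0 0 -1 0 0 0;0.6 0 0 -1 0 0 0")

```text
time: 14.45
tool_pos: [467.6, 279.5, 199.0]
tcp_rot: [-3.141, -0.007, 0.398]
contact_force: [0.3, -0.4, -3.0]
grip_width: 35.3
finger_force: 30.0
```

step_arm(series="0.6 0 0 -0.4 0 0 0.012;0.6 0 0 -0.45 0 0 0.023;0.6 0 0 -0.45 0 0 0.023;0.6 0 0 -0.45 0 0 0.023;0.6 0 0 -0.45 0 0 0.023;0.6 0 0 -0.45 0 0 0.023")

```text
time: 15.05
tool_pos: [465.3, 278.4, 230.1]
tcp_rot: [3.141, 0.002, 0.255]
contact_force: [-0.2, -1.1, -3.8]
grip_width: 35.5
finger_force: 30.0
```

```bash
python3 - <<'E'
from h import *
np.set_printoptions(precision=3,suppress=True)
o=readout.get_obs();print(o['contact_force'],o['grip_width'])
print(rel([521.9,1.5,234],0.252))
E
```

```text
[-0.201 -1.052 -3.806] 35.483817239770985
(array([-0.187,  3.528, -0.048]), array([0., 0., 0.]))
```

step_arm(series="0.6 -0.05 0.3 -0.01 0 0 0;0.6 -0.05 0.6 -0.01 0 0 0;0.6 -0.05 0.88 -0.01 0 0 0")

```text
time: 15.35
tool_pos: [479.4, 208.6, 231.4]
tcp_rot: [3.142, 0.001, 0.255]
contact_force: [0.6, 0.1, -4.1]
grip_width: 35.6
finger_force: 30.0
```

step_arm(series="0.6 -0.05 0.3 -0.01 0 0 0;0.6 -0.05 0.6 -0.01 0 0 0;0.6 -0.05 0.88 -0.01 0 0 0")

```text
time: 15.65
tool_pos: [493.3, 139.2, 232.3]
tcp_rot: [-3.141, 0.001, 0.254]
contact_force: [0.8, -0.1, -4.2]
grip_width: 35.8
finger_force: 30.0
```

step_arm(series="0.6 -0.05 0.3 -0.01 0 0 0;0.6 -0.05 0.6 -0.01 0 0 0;0.6 -0.05 0.88 -0.01 0 0 0")

```text
time: 15.95
tool_pos: [507.1, 70.0, 233.1]
tcp_rot: [-3.141, 0.001, 0.254]
contact_force: [-0.4, 0.3, -4.3]
grip_width: 35.9
finger_force: 30.0
```

step_arm(series="0.6 -0.05 0.3 -0.01 0 0 0;0.6 -0.05 0.6 -0.01 0 0 0;0.6 -0.05 0.85 -0.01 0 0 0;0.6 -0.05 0.88 -0.01 0 0 0;0.6 -0.05 0.88 -0.01 0 0 0;0.6 -0.05 0.88 -0.01 0 0 0")

```text
time: 16.55
tool_pos: [520.6, 2.7, 234.0]
tcp_rot: [-3.141, 0.001, 0.254]
contact_force: [-0.5, 0.2, -3.8]
grip_width: 35.3
finger_force: 30.0
```

```bash
python3 - <<'E'
from h import *
np.set_printoptions(precision=2,suppress=True)
o=readout.get_obs();print(o['tool_pos'],o['tcp_rot'],o['contact_force'],o['grip_width'])
c=cam('wrist');save(c,'w5.png')
for t,z in [('cast_eye',237),('hook_wing',249),('hook_saddle',228),('cast',118)]:
    for r in models.pinpoint(c,t)[:2]: print(t,round(r['p'],2),np.array(r['position']),atz(c,r['position'],z))
X=cloud(c);D=np.hypot(X[...,0]-634,X[...,1]-30)
m=(X[...,2]>252)&(X[...,2]<280)&(D<26); P=X[m]; print(len(P))
if len(P): print(np.median(P[:,2]),cv2.minAreaRect(P[:,:2].astype(np.float32)))
m=(X[...,2]>212)&(X[...,2]<245)&(D<95)&(D>30)&(X[...,0]<620); P=X[m];print(len(P))
if len(P):r=cv2.minAreaRect(P[:,:2].astype(np.float32));print(r,cv2.boxPoints(r))
D=np.hypot(X[...,0]-522,X[...,1]-1.5)
for lo,hi in [(125,150),(180,200),(245,270)]:
    m=(X[...,2]>lo)&(X[...,2]<hi)&(D<45);P=X[m];print(lo,len(P))
    if len(P): print(cv2.minAreaRect(P[:,:2].astype(np.float32)),P[:,2].max())
E
```

```text
[520.62   2.69 234.04] [-3.14  0.    0.25] [-0.48  0.23 -3.78] 35.32301028900364
cast_eye 0.85 [317.5 299.5] [520.75   0.87 237.  ]
hook_wing 0.89 [286.1 371.8] [486.89   7.2  249.  ]
hook_wing 0.68 [316.2  17.4] [632.1   30.82 249.  ]
hook_saddle 0.7 [316.3 175.5] [576.53  16.09 228.  ]
cast 0.81 [314.8 240. ] [520.86   2.3  118.  ]
2055
261.21562633042765 ((625.9518432617188, 28.433250427246094), (16.942262649536133, 12.025392532348633), 14.05993938446045)
2215
((576.8827514648438, 16.261598587036133), (57.812171936035156, 7.802635669708252), 14.237290382385254) [[547.91  12.93]
 [549.82   5.37]
 [605.86  19.59]
 [603.94  27.15]]
125 593
((532.52294921875, 4.774972915649414), (31.273298263549805, 55.107975006103516), 14.090071678161621) 149.98424015675462
180 986
((529.021728515625, 4.025444030761719), (21.357929229736328, 39.615264892578125), 13.530900955200195) 199.98064267698436
245 1388
((522.1578369140625, 2.7261314392089844), (21.38452911376953, 65.69815826416016), 14.67139720916748) 269.9633375680237
```

View pics/w5.png

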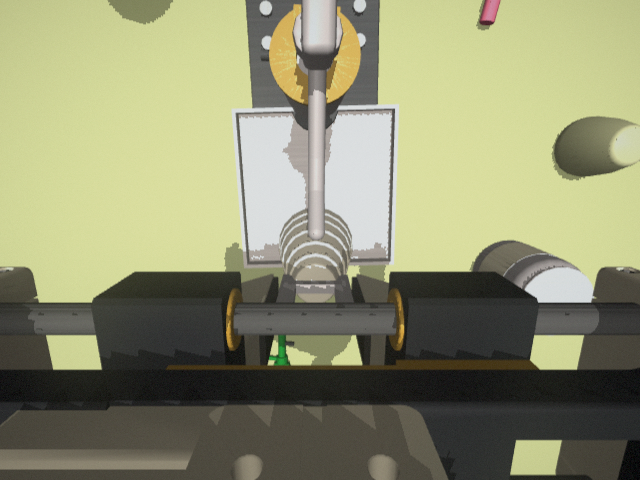

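The arm tip (316,235) lies in line with the tab, and the cast hangs upright. I'll thread the hole over the tip along the arm.

step_arm(series="0.6 0.08 0.005 0 0 0 0;0.6 0.16 0.005 0 0 0 0;0.6 0.24 0.005 0 0 0 0;0.6 0.32 0.005 0 0 0 0;0.6 0.4 0.005 0 0 0 0;0.6 0.4 0.005 0 0 0 0")

```text
time: 17.4
tool_pos: [552.9, 9.8, 234.1]
tcp_rot: [-3.142, -0.0, 0.254]
contact_force: [-0.8, 0.5, -3.8]
grip_width: 35.4
finger_force: 30.0
```

step_arm(series="0.6 0.06 0.003 0.03 0 0 0;0.6 0.12 0.003 0.06 0 0 0;0.6 0.18 0.003 0.1 0 0 0;0.6 0.24 0.003 0.14 0 0 0;0.6 0.29 0.003 0.17 0 0 0;0.6 0.29 0.003 0.17 0 0 0;0.6 0.29 0.003 0.17 0 0 0")

```text
time: 18.1
tool_pos: [574.5, 15.2, 220.6]
tcp_rot: [-3.141, 0.0, 0.254]
contact_force: [0.4, -0.4, -2.9]
grip_width: 35.5
finger_force: 30.0
```

step_arm(series="0.6 0.02 0 0.02 0 0 0;0.6 0.02 0 0.04 0 0 0;0.6 0.02 0 0.06 0 0 0;0.6 0.02 0 0.06 0 0 0;0.6 0.02 0 0.06 0 0 0")

```text
time: 18.6
tool_pos: [576.0, 15.6, 215.9]
tcp_rot: [-3.142, 0.0, 0.254]
contact_force: [-0.7, -0.4, -3.7]
grip_width: 35.4
finger_force: 30.0
```

step_arm(series="0.6 0 0 0.0125 0 0 0;0.6 0 0 0.025 0 0 0;0.6 0 0 0.0375 0 0 0;0.6 0 0 0.0375 0 0 0;0.6 0 0 0.0375 0 0 0")

```text
time: 19.1
tool_pos: [576.1, 15.6, 212.9]
tcp_rot: [-3.142, -0.0, 0.254]
contact_force: [-0.2, -0.4, -4.4]
grip_width: 35.6
finger_force: 30.0
```

step_arm(series="0.6 0 0 0.0125 0 0 0;0.6 0 0 0.02 0 0 0;0.6 0 0 0.02 0 0 0;0.6 0 0 0.02 0 0 0")

```text
time: 19.5
tool_pos: [576.1, 15.6, 211.4]
tcp_rot: [3.142, -0.0, 0.254]
contact_force: [-1.0, -0.9, -3.3]
grip_width: 35.4
finger_force: 30.0
```

step_arm(series="0.6 0 0 0.0125 0 0 0;0.6 0 0 0.02 0 0 0;0.6 0 0 0.02 0 0 0;0.6 0 0 0.02 0 0 0")

```text
time: 19.9
tool_pos: [576.0, 15.4, 210.7]
tcp_rot: [3.141, -0.001, 0.254]
contact_force: [-4.0, -0.4, 6.2]
grip_width: 35.3
finger_force: 30.0
```

step_arm(series="0.6 0 0 -0.02 0 0 0;0.6 0 0 -0.02 0 0 0;0.6 0 0 -0.02 0 0 0")

```text
time: 20.2
tool_pos: [576.2, 15.7, 211.1]
tcp_rot: [-3.141, -0.0, 0.254]
contact_force: [-0.0, 0.1, -0.6]
grip_width: 35.7
finger_force: 30.0
```

```bash
python3 - <<'E'
from h import *
np.set_printoptions(precision=2,suppress=True)
o=readout.get_obs();print(o['tool_pos'],o['contact_force'])
c=cam('scene');save(c,'s6.png',(250,160,410,280),5)
X=cloud(c);D=np.hypot(X[...,0]-634,X[...,1]-30);m=(D<20)&(X[...,2]>235);print(X[m][:,2].max() if m.any() else 0)
E
```

```text
[576.18  15.66 211.09] [-0.02  0.12 -0.62]
552.2387796119195
```

View pics/s6.png

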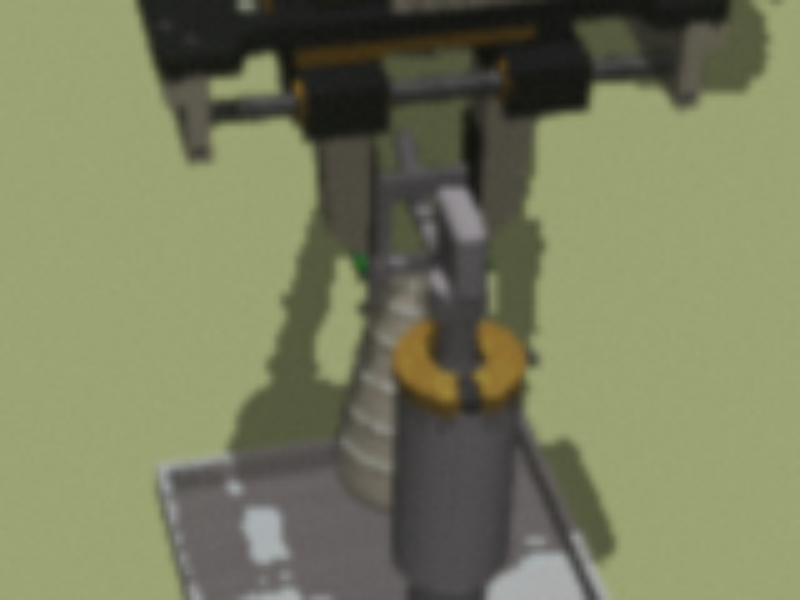

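The tab's bar (430,180) lies over the hook arm, the key is still in the slot at (470,390), and the hook carries nearly all the weight. I'll release gently.

step_arm(series="0.15 0 0 0 0 0 0;0.15 0 0 0 0 0 0;0.05 0 0 0 0 0 0;0.05 0 0 0 0 0 0;-0.1 0 0 0 0 0 0;-0.2 0 0 0 0 0 0;-0.2 0 0 0 0 0 0")

```text
time: 20.95
tool_pos: [576.1, 15.6, 211.3]
tcp_rot: [-3.142, -0.0, 0.254]
contact_force: [-0.5, -0.6, 0.4]
grip_width: 54.5
finger_force: 0.0
```

step_arm(series="-0.2 0 0 -0.15 0 0 0;-0.2 0 0 -0.4 0 0 0;-0.2 0 0 -0.7 0 0 0;-0.2 0 0 -1 0 0 0;-0.2 0 0 -1 0 0 0")

```text
time: 21.45
tool_pos: [577.6, 15.5, 295.9]
tcp_rot: [3.139, -0.007, 0.254]
contact_force: [0.4, -0.5, 1.1]
grip_width: 55.5
finger_force: 0.0
```

step_arm(series="-0.2 -0.5 0 -0.3 0 0 0;-0.2 -0.8 0 -0.4 0 0 0;-0.2 -0.8 0 -0.4 0 0 0;-0.2 -0.8 0 -0.4 0 0 0;-0.2 -0.8 0 -0.4 0 0 0;-0.2 -0.8 0 -0.4 0 0 0;-0.2 -0.8 0 -0.4 0 0 0;-0.2 -0.8 0 -0.4 0 0 0;-0.2 -0.8 0 -0.4 0 0 0;-0.2 -0.8 0 -0.4 0 0 0;-0.2 -0.8 0 -0.4 0 0 0;-0.2 -0.8 0 -0.4 0 0 0")

```text
time: 22.65
tool_pos: [514.1, -0.5, 323.3]
tcp_rot: [-3.142, -0.0, 0.254]
contact_force: [-0.0, -0.2, -1.0]
grip_width: 55.1
finger_force: 0.0
```

```bash
python3 - <<'E'
from h import *
np.set_printoptions(precision=2,suppress=True)
def f(c):
    X=cloud(c);D=np.hypot(X[...,0]-634,X[...,1]-30)
    m=(X[...,2]>252)&(X[...,2]<280)&(D<26);print('wing',np.median(X[m][:,2]),m.sum())
    D=np.hypot(X[...,0]-577,X[...,1]-16)
    for lo,hi in [(105,125),(150,170),(235,250)]:
        m=(X[...,2]>lo)&(X[...,2]<hi)&(D<32);P=X[m]
        if len(P):print(lo,len(P),cv2.minAreaRect(P[:,:2].astype(np.float32)))
c=cam('wrist');save(c,'w7.png');f(c);p=c['frame'].astype(int)
c=cam('wrist');f(c);print('motion',(abs(c['frame'].astype(int)-p).max(-1)>25).sum())
c=cam('scene')
for t,z in [('cast_eye',215),('hook_saddle',228),('cast',96)]:
    for r in models.pinpoint(c,t)[:1]: print(t,round(r['p'],2),atz(c,r['position'],z))
E
```

```text
wing 260.9622001427649 1152
105 195 ((574.925048828125, 16.181713104248047), (53.00565719604492, 55.92704772949219), 14.341408729553223)
150 369 ((574.8689575195312, 15.584001541137695), (40.51487731933594, 42.4523811340332), 14.6124267578125)
235 321 ((567.4595947265625, 16.75426483154297), (30.70977020263672, 34.02435302734375), 73.7492446899414)
wing 261.011817571977 1151
105 191 ((574.1751098632812, 16.520366668701172), (54.424530029296875, 54.95611572265625), 14.615768432617188)
150 370 ((575.3576049804688, 15.663471221923828), (41.35498046875, 42.40963363647461), 15.009943962097168)
235 319 ((567.9646606445312, 16.804813385009766), (30.30988311767578, 33.75285339355469), 72.23983001708984)
motion 62
cast_eye 0.94 [574.02   9.48 215.  ]
hook_saddle 0.97 [ 982.53 -105.56  228.  ]
cast 0.78 [581.5    4.54  96.  ]
```

View pics/w7.png

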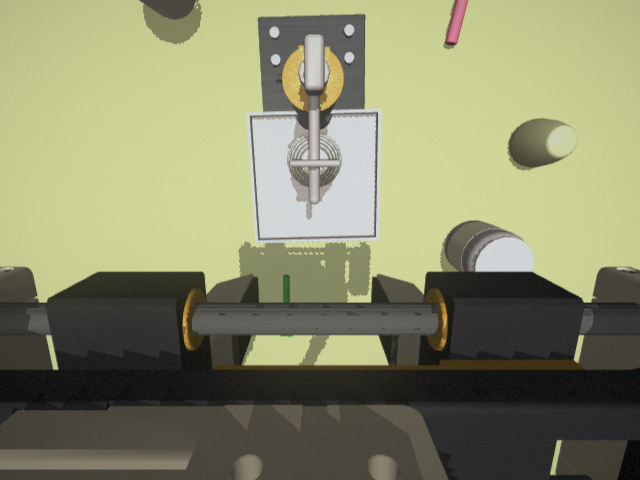

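The tab (315,163) hangs across the arm with the cast plumb beneath it and the hook home. I'll let any swing die out, then hand in.

step_arm(series="-0.2 0 0 0 0 0 0;-0.2 0 0 0 0 0 0;-0.2 0 0 0 0 0 0;-0.2 0 0 0 0 0 0;-0.2 0 0 0 0 0 0;-0.2 0 0 0 0 0 0;-0.2 0 0 0 0 0 0;-0.2 0 0 0 0 0 0;-0.2 0 0 0 0 0 0;-0.2 0 0 0 0 0 0;-0.2 0 0 0 0 0 0;-0.2 0 0 0 0 0 0;-0.2 0 0 0 0 0 0;-0.2 0 0 0 0 0 0;-0.2 0 0 0 0 0 0;-0.2 0 0 0 0 0 0;-0.2 0 0 0 0 0 0;-0.2 0 0 0 0 0 0;-0.2 0 0 0 0 0 0;-0.2 0 0 0 0 0 0")

```text
time: 24.95
tool_pos: [514.1, -0.5, 323.3]
tcp_rot: [-3.142, -0.0, 0.254]
contact_force: [0.8, 0.2, -0.3]
grip_width: 55.2
finger_force: 0.0
```

step_arm(series="-0.2 0 0 0 0 0 0;-0.2 0 0 0 0 0 0;-0.2 0 0 0 0 0 0;-0.2 0 0 0 0 0 0;-0.2 0 0 0 0 0 0;-0.2 0 0 0 0 0 0;-0.2 0 0 0 0 0 0;-0.2 0 0 0 0 0 0;-0.2 0 0 0 0 0 0;-0.2 0 0 0 0 0 0;-0.2 0 0 0 0 0 0;-0.2 0 0 0 0 0 0;-0.2 0 0 0 0 0 0;-0.2 0 0 0 0 0 0;-0.2 0 0 0 0 0 0;-0.2 0 0 0 0 0 0;-0.2 0 0 0 0 0 0;-0.2 0 0 0 0 0 0;-0.2 0 0 0 0 0 0;-0.2 0 0 0 0 0 0")

```text
time: 26.95
tool_pos: [514.1, -0.5, 323.3]
tcp_rot: [-3.142, -0.0, 0.254]
contact_force: [-0.9, 1.4, 0.2]
grip_width: 55.0
finger_force: 0.0
```

```bash
python3 -c "
from plant import order;print(order.close_job())"
```

```text
the job is handed in; nothing more can be done
None
```

The job was handed in at about 27 s: the hook's key is home in the collar slot on the tray side, and the cast hangs upright by its tab on the saddle, clear of the gripper; the hand-in gave no verdict.

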